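Feel out the dragging bearing and tag it

ROBOT

A 6-joint arm with a two-finger parallel gripper is mounted at the origin on the work surface. World frame = base frame: x ahead of the robot, y to its left, z up, the work surface at z = 0. Lengths are in m, angles in rad, forces in N, time in s.
With the tool pointing down it reaches from about 0.35 to 0.975 m from the base axis. Payload 4.9 kg.
Tool frame: the origin (TCP) lies at the very end of the fingers, on their centre line; the grasp point (between the pads) lies 19 mm behind it; z points along the fingers, y is the line along which they close (so a half turn about z gives the same grasp; the last joint's range is limited). The gripper opens to 85 mm and grips with 20 to 120 N. Pads are 22 mm wide; open, the fingers measure 114 mm over their backs; the gripper's body (76 mm by 85 mm) begins 54 mm behind the grasp point. The pads swing forward as they close: fully open they stand 13 mm farther back than shut.
Start: joints at [-1.268, 0.053, 1.613, -0, 1.476, -0.119], TCP at [0.256, -0.57, 0.211] pointing down, gripper open.
Joint ranges: [-3.01, 3.01], [-1.01, 2.22], [0.06, 2.58], [-1.02, 4.17], [0.09, 2.62], [-3.14, 3.14]. Speed limits (rad/s): [2.57, 2.57, 3.14, 3.14, 3.14, 3.14].

INTERFACE

Orientations are given as a rotation vector (axis times angle).
In Python, from station import * gives the robot as it stands.
- The arm moves only by the shell command python3 -m crank 'ROWS' [OPENING] [FORCE]. ROWS is JSON, a list of rows, each an object with "offset": the shift along the tool's x, y, z in m, a list of three; "twist": the turn, a rotation vector about the tool's x, y, z in degrees, a list of three. In form: [{"offset": [x, y, z], "twist": [rx, ry, rz]}, ...]. A call has 1 to 20 rows; each row is the pose to reach, as a shift and turn from the pose commanded when the call began, along the tool's axes at that moment; what a row does not reach only later rows make up. A row lasts 1/8 s, in which the tool goes at most 62.5 mm and 10.7 degrees, less where a joint would pass 70% of its speed; a pose out of reach is approached as far as the arm can. A call with a gripper value outside its range is refused whole. OPENING is the opening, from 0 (shut) to 1 (fully open), set as the call begins (- or left out, the last holds). The fingers move at their own pace and stop on an object; FORCE is the grip in N (left out, the last holds). Time passes only in rows, so rows that repeat a pose let the fingers close. It gives the time, the measured TCP pose, the force, the opening and the grip force at its end, in the units of the state.
- get_obs(): the state, without advancing time (a new reading comes with each control period).
- get_image(name): name is "side" or "top"; returns the picture (400x640x3 uint8, red, green, blue); there is no depth.
- get_calibration(name): a dict with "intrinsics" (3x3 intrinsics, pixels), "world_from_camera" (4x4, takes a point from camera to world coordinates). Camera axes: x right, y up, looking along -z (the intrinsics and any distortion apply to the point x, -y, -z); pixel columns grow to the right and rows downward; lengths in m; the calibration is good to about 2 mm. A picture is of the moment at which its call begins. get_calibration takes no time and is no camera call.
- finish_job(): hands the job in; it is judged then, once.
Trained networks look in the newest picture that a camera, given by its name, has taken for a name from the list of things; names that differ only in an ending like _2 or _b are one class to them, and where a whole thing is asked for, a point or a joint stands for the part that bears it (a point fixed in the world has none). Each returns a list of dicts, best first, with "confidence" (0 to 1); they miss things now and then, are a little off and sometimes report something else, mostly with a low value. They report only what shows in the picture. A call takes as long as a camera call. They do not tell look-alikes from the thing itself.
- cut_out(query, camera): "region" (400x640 bool, what is visible of it) and "rect" ([centre column, centre row, width, height] in pixels, round what is visible of it).
The state is a dict: "t": time; "q": joint angles; "dq": joint speeds; "effort": joint torques, N m; "tool_pos": TCP position; "tool_rot": TCP orientation; "contact_force": force on the tool from outside, world axes, zero at the start; "wrist_torque": the same for the moment, N m; "opening": finger opening in m; "grip_force": force on a finger pad.
Only numpy, scipy, OpenCV 4.12 (cv2) and the standard library are available. Lean on these libraries where they do the work, as an engineer would, in place of code of your own. Each camera call takes 0.05 s, during which the arm holds its last target. There are 200 camera calls.

TASK

One of the four bearing heads drags when turned by hand; the other three run freely. Gently push each head round by its black finger peg, about a quarter turn, feeling for drag, and leave it turned; then slip the red tag ring fully home over the post of the head that drags and let go. Leave the blue ring and everything else on the bench alone.

Things in the scene. Friction and masses are not known exactly. Their poses are not given: they have to be found in the camera images.
- wheel_1: bearing head 1 of four alike: aluminium disc, 100 mm wide, 10 mm thick, turning on a fixed white stand about the vertical (disc top 44 mm above the bench), with a central steel post and a black finger peg. Origin: on the axis at the disc's underside; z up, x towards the peg. Turns either way without stops and stays where it is left
- peg_1 (a point): middle of this head's black finger peg: 12 mm wide, 30 mm tall above the disc, 40 mm from the axis. Pushed here round its circle, a sound bearing turns at well under 1 N, the dragging one at about 9 N (felt only while it is moving); over 25 N would bruise the bearing
- seat_1 (a point): where this head's steel post meets the disc, on the axis: centre of the ring's underside when fully home. Post 21 mm in diameter, 45 mm tall above the disc (top 5 mm tapered)
- wheel_2: bearing head 2 of four alike: aluminium disc, 100 mm wide, 10 mm thick, turning on a fixed white stand about the vertical (disc top 44 mm above the bench), with a central steel post and a black finger peg. Origin: on the axis at the disc's underside; z up, x towards the peg. Turns either way without stops and stays where it is left
- peg_2 (a point): middle of this head's black finger peg: 12 mm wide, 30 mm tall above the disc, 40 mm from the axis. Pushed here round its circle, a sound bearing turns at well under 1 N, the dragging one at about 9 N (felt only while it is moving); over 25 N would bruise the bearing
- seat_2 (a point): where this head's steel post meets the disc, on the axis: centre of the ring's underside when fully home. Post 21 mm in diameter, 45 mm tall above the disc (top 5 mm tapered)
- wheel_3: bearing head 3 of four alike: aluminium disc, 100 mm wide, 10 mm thick, turning on a fixed white stand about the vertical (disc top 44 mm above the bench), with a central steel post and a black finger peg. Origin: on the axis at the disc's underside; z up, x towards the peg. Turns either way without stops and stays where it is left
- peg_3 (a point): middle of this head's black finger peg: 12 mm wide, 30 mm tall above the disc, 40 mm from the axis. Pushed here round its circle, a sound bearing turns at well under 1 N, the dragging one at about 9 N (felt only while it is moving); over 25 N would bruise the bearing
- seat_3 (a point): where this head's steel post meets the disc, on the axis: centre of the ring's underside when fully home. Post 21 mm in diameter, 45 mm tall above the disc (top 5 mm tapered)
- wheel_4: bearing head 4 of four alike: aluminium disc, 100 mm wide, 10 mm thick, turning on a fixed white stand about the vertical (disc top 44 mm above the bench), with a central steel post and a black finger peg. Origin: on the axis at the disc's underside; z up, x towards the peg. Turns either way without stops and stays where it is left
- peg_4 (a point): middle of this head's black finger peg: 12 mm wide, 30 mm tall above the disc, 40 mm from the axis. Pushed here round its circle, a sound bearing turns at well under 1 N, the dragging one at about 9 N (felt only while it is moving); over 25 N would bruise the bearing
- seat_4 (a point): where this head's steel post meets the disc, on the axis: centre of the ring's underside when fully home. Post 21 mm in diameter, 45 mm tall above the disc (top 5 mm tapered)
- red_ring_c (a point): centre (half-way up) of the red tag ring: plastic, 40 mm outside diameter, 24 mm bore, 30 mm tall, 60 g, standing upright on the bench: the tag to be used
- blue_ring_c (a point): centre (half-way up) of the blue tag ring: plastic, 40 mm outside diameter, 24 mm bore, 30 mm tall, 60 g, standing upright on the bench, loose, not to be used
- amber_bottle: brown glass bottle, 48 mm in diameter, 100 mm tall, loose, at the back; origin under its base
- jar: white jar with red lid, 60 mm in diameter, 70 mm tall, loose, at the back; origin under its base
- beaker: small glass beaker, 56 mm wide, 75 mm tall, loose, at the back; origin under its base
- weight: brass 200 g check weight, 32 mm in diameter, 46 mm tall, loose, behind the heads; origin under its base
There are look-alikes about, which are no part of the job. Leave any orange or purple look-alike of the part that bears wheel_3 alone.

How it is judged:
On the way, in this order (a step that is already met when the one before it is completed fails the run):
1. all four heads have been turned: each finger peg is more than 18 mm (about 26 degrees) from where it started (distance of each of peg_1, peg_2, peg_3, peg_4 from where it was at the start of the episode above 0.018 m), for 0.2 s.
2. the red ring is home on the post of the dragging head (((horizontal distance between red_ring_c and seat_1 below 0.005 m and z of red_ring_c in the frame of wheel_1 between 0.02 and 0.028 m and angle between red_ring_c's own z axis and vertical below 0.1 rad and contact force between wheel_1 and anything else above 4 N) or (horizontal distance between red_ring_c and seat_2 below 0.005 m and z of red_ring_c in the frame of wheel_2 between 0.02 and 0.028 m and angle between red_ring_c's own z axis and vertical below 0.1 rad and contact force between wheel_2 and anything else above 4 N) or (horizontal distance between red_ring_c and seat_3 below 0.005 m and z of red_ring_c in the frame of wheel_3 between 0.02 and 0.028 m and angle between red_ring_c's own z axis and vertical below 0.1 rad and contact force between wheel_3 and anything else above 4 N) or (horizontal distance between red_ring_c and seat_4 below 0.005 m and z of red_ring_c in the frame of wheel_4 between 0.02 and 0.028 m and angle between red_ring_c's own z axis and vertical below 0.1 rad and contact force between wheel_4 and anything else above 4 N))), for 0.2 s.
At the end, for the whole second after the job is handed in: The red ring is at rest over the post of the dragging head (the only one whose bearing is pressed on from within, at more than 4 N), its axis within 5 mm of the post's, upright within 0.1 rad, and down on the disc within 3 mm (((horizontal distance between red_ring_c and seat_1 below 0.005 m and z of red_ring_c in the frame of wheel_1 between 0.02 and 0.028 m and angle between red_ring_c's own z axis and vertical below 0.1 rad and contact force between wheel_1 and anything else above 4 N) or (horizontal distance between red_ring_c and seat_2 below 0.005 m and z of red_ring_c in the frame of wheel_2 between 0.02 and 0.028 m and angle between red_ring_c's own z axis and vertical below 0.1 rad and contact force between wheel_2 and anything else above 4 N) or (horizontal distance between red_ring_c and seat_3 below 0.005 m and z of red_ring_c in the frame of wheel_3 between 0.02 and 0.028 m and angle between red_ring_c's own z axis and vertical below 0.1 rad and contact force between wheel_3 and anything else above 4 N) or (horizontal distance between red_ring_c and seat_4 below 0.005 m and z of red_ring_c in the frame of wheel_4 between 0.02 and 0.028 m and angle between red_ring_c's own z axis and vertical below 0.1 rad and contact force between wheel_4 and anything else above 4 N)) and linear speed of red_ring below 0.02 m/s); the robot touches nothing.
It fails at once if a bearing head was pushed, gripped or struck by the robot with more than 30 N (contact force between any of the arm, the fingers and wheel_1 above 30 N or contact force between any of the arm, the fingers and wheel_2 above 30 N or contact force between any of the arm, the fingers and wheel_3 above 30 N or contact force between any of the arm, the fingers and wheel_4 above 30 N).
It fails at once if the blue ring was moved by more than 20 mm (distance of blue_ring_c from where it was at the start of the episode above 0.02 m).
It fails at once if another loose thing (bottle, jar, beaker or weight) was moved by more than 20 mm (distance of any of amber_bottle, jar, beaker, weight from where it was at the start of the episode above 0.02 m).
It also fails if it takes over 72 s, if anything falls off the work surface, if the arm or the gripper's body presses on something with over 40 N, if the wrist force passes 120 N, or if a joint passes its speed limit or range.

## Working session

There is one attempt and no reset: what is moved stays moved. The work goes in short steps, Python scripts to look and compute and a shell command to move; the robot and the scene stay as the last step left them, time stands still between calls to the robot, and variables do not carry over. Pictures are saved under pics/ and viewed, at most 10 in all, crops included, and the job is handed in when it is done.

```bash
mkdir -p pics; python3 - <<'E'
from station import *
import cv2,numpy as np
for n in("top","side"):
    im=get_image(n); cv2.imwrite(f"pics/{n}0.png",im[:,:,::-1])
    c=get_calibration(n); print(n,np.round(c["intrinsics"],1).tolist(),np.round(c["world_from_camera"],3).tolist(),[k for k in c])
    for q in("wheel_1","peg_1","red_ring_c","blue_ring_c","weight"):
        print(q,[(np.round(d["rect"]).tolist(),round(d["confidence"],2)) for d in cut_out(q,n)])
o=get_obs();print({k:np.round(v,3).tolist() for k,v in o.items()})
E
```

```text
top [[365.6, 0.0, 329.9], [0.0, 365.6, 202.3], [0.0, 0.0, 1.0]] [[-0.082, 0.977, -0.199, 0.388], [-0.997, -0.08, 0.015, 0.013], [-0.001, 0.2, 0.98, 0.967], [0.0, 0.0, 0.0, 1.0]] ['intrinsics', 'world_from_camera']
wheel_1 [([345.0, 275.0, 42.0, 41.0], 0.94), ([459.0, 251.0, 42.0, 38.0], 0.87), ([206.0, 254.0, 39.0, 37.0], 0.8), ([397.0, 272.0, 39.0, 39.0], 0.76), ([286.0, 224.0, 45.0, 42.0], 0.65), ([380.0, 212.0, 37.0, 40.0], 0.63), ([237.0, 189.0, 17.0, 15.0], 0.57)]
peg_1 [([206.0, 256.0, 42.0, 36.0], 0.88), ([458.0, 250.0, 40.0, 42.0], 0.76), ([395.0, 273.0, 42.0, 40.0], 0.75), ([378.0, 213.0, 41.0, 36.0], 0.6), ([287.0, 225.0, 40.0, 39.0], 0.55)]
red_ring_c [([421.0, 171.0, 15.0, 14.0], 0.66), ([375.0, 141.0, 21.0, 27.0], 0.23)]
blue_ring_c [([236.0, 187.0, 18.0, 18.0], 0.54)]
weight [([325.0, 174.0, 10.0, 15.0], 0.54)]
side [[446.4, 0.0, 323.7], [0.0, 446.4, 203.6], [0.0, 0.0, 1.0]] [[-0.893, 0.28, -0.353, 0.256], [-0.45, -0.538, 0.713, 0.684], [0.009, 0.795, 0.606, 0.628], [0.0, 0.0, 0.0, 1.0]] ['intrinsics', 'world_from_camera']
wheel_1 [([303.0, 343.0, 65.0, 54.0], 0.95), ([
[... 188 characters left out ...]
68.0, 180.0, 44.0, 33.0], 0.86), ([300.0, 345.0, 67.0, 58.0], 0.85), ([329.0, 246.0, 50.0, 49.0], 0.74), ([434.0, 195.0, 48.0, 38.0], 0.61), ([417.0, 228.0, 48.0, 41.0], 0.58)]
red_ring_c [([348.0, 156.0, 16.0, 16.0], 0.78)]
blue_ring_c []
weight [([296.0, 205.0, 14.0, 24.0], 0.65), ([244.0, 281.0, 21.0, 28.0], 0.27), ([440.0, 153.0, 41.0, 26.0], 0.2)]
{'t': 0.6, 'q': [-1.268, 0.053, 1.613, -0.0, 1.476, -0.119], 'dq': [0.0, -0.001, 0.0, -0.002, 0.001, 0.003], 'effort': [0.0, -39.34, -37.023, -0.0, 0.001, 0.0], 'tool_pos': [0.256, -0.57, 0.211], 'tool_rot': [3.072, 0.658, -0.0], 'contact_force': [0.136, 0.42, 0.526], 'wrist_torque': [-0.024, -0.07, 0.007], 'grip_force': 0.0, 'opening': 0.085}
```

View pics/top0.png

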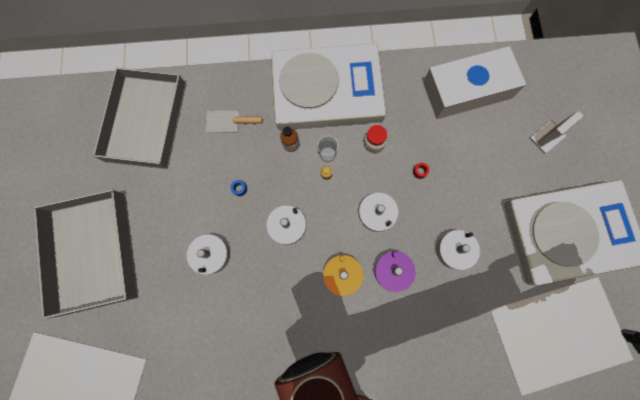

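View pics/side0.png

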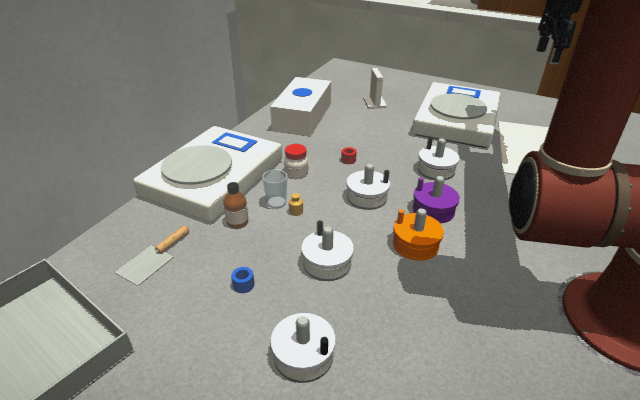

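The four white heads are at top pixels (207,254), (286,224), (379,212) and (459,250). Their black pegs are at about (202,270), (295,211), (388,223) and (468,235). The red ring is at (421,170) and the blue at (238,187). The orange (343,275) and purple (395,271) heads are look-alikes.

```bash
cat > h.py <<'E'
import numpy as np,cv2
from station import *
from scipy.optimize import least_squares
CAL={n:get_calibration(n) for n in("top","side")}
def proj(n,P):
    c=CAL[n];T=np.linalg.inv(c["world_from_camera"]);p=np.atleast_2d(P)@T[:3,:3].T+T[:3,3]
    p=p*[1,-1,-1];u=p@np.array(c["intrinsics"]).T;return u[:,:2]/u[:,2:]
def back(n,uv,z):
    c=CAL[n];W=c["world_from_camera"];d=np.linalg.inv(c["intrinsics"])@[uv[0],uv[1],1];d=W[:3,:3]@(d*[1,-1,-1])
    return W[:3,3]+d*(z-W[2,3])/d[2]
def tri(obs,p0):
    return least_squares(lambda p:np.concatenate([proj(n,p)[0]-uv for n,uv in obs]),p0)
def blob(mask,near,r):
    k,l,s,c=cv2.connectedComponentsWithStats(mask.astype(np.uint8))
    m=[(s[i,4],c[i]) for i in range(1,k) if s[i,4]>=6 and np.hypot(*(c[i]-near))<r]
    return max(m,key=lambda t:t[0])[1] if m else None
A=np.linspace(0,2*np.pi,40)
def cyl(x,y,r,z0,z1):
    return np.concatenate([np.c_[x+r*np.cos(A),y+r*np.sin(A),0*A+z] for z in(z0,z1)])
def sil(n,x,y,th,S=4):
    m=np.zeros((400*S,640*S),np.uint8)
    for c in(cyl(x,y,.05,.034,.044),cyl(x,y,.0105,.044,.089),cyl(x+.04*np.cos(th),y+.04*np.sin(th),.006,.044,.074)):
        cv2.fillConvexPoly(m,cv2.convexHull(np.round(proj(n,c)*S+S/2).astype(np.int32)),1)
    return m
E
python3 - <<'E'
from h import *
im={n:get_image(n).astype(int) for n in CAL}
seeds=[((207,254),(202,270)),((286,224),(295,211)),((379,212),(388,223)),((459,250),(468,235))]
ov={n:im[n][:,:,::-1].astype(np.uint8).copy() for n in im}
for w,p in seeds:
    c=back("top",w,.045)
    obs=[]
    for n in im:
        near=np.array(p) if n=="top" else None
        g0=back("top",p,.059)
        b=blob(im[n].max(2)<60,proj(n,g0)[0],9)
        obs.append((n,b))
    obs=[o for o in obs if o[1] is not None]
    r=tri(obs,g0) if len(obs)==2 else None
    # white disc edge fit: gradient along the disc-top circle in both pictures
    def score(q,ns):
        s=0
        for n in ns:
            g=cv2.GaussianBlur(im[n].mean(2).astype(np.float32),(0,0),.7)
            ci=lambda R:np.c_[q[0]+R*np.cos(A),q[1]+R*np.sin(A),0*A+.044]
            a,b=[cv2.remap(g,proj(n,ci(R)).astype(np.float32)[:,None],None,cv2.INTER_LINEAR).ravel() for R in(.047,.053)]
            s+=np.clip(a-b,-40,80).mean()
        return s
    G=[(c[0]+dx,c[1]+dy) for dx in np.arange(-.015,.0151,.001) for dy in np.arange(-.015,.0151,.001)]
    res=[max(G,key=lambda q:score(q,ns)) for ns in(("top",),("side",),("top","side"))]
    C=np.array(res[2]);pk=r.x if r is not None else g0
    th=np.arctan2(pk[1]-C[1],pk[0]-C[0])
    print("disc",np.round(res,3).tolist(),"peg",np.round(pk,3),"res",None if r is None else np.round(r.fun,1),"dist",round(np.hypot(*(pk[:2]-C)),4),"th",round(np.degrees(th),1),"r,az",round(np.hypot(*C),3),round(np.degrees(np.arctan2(C[1],C[0])),1))
    for n in im:
        for cc in(cyl(*C,.05,.044,.044)[:40],cyl(*C,.0105,.089,.089)[:40],cyl(C[0]+.04*np.cos(th),C[1]+.04*np.sin(th),.006,.074,.074)[:40]):
            cv2.polylines(ov[n],[np.round(proj(n,cc)*16).astype(np.int32)],True,(0,255,0),1,cv2.LINE_AA,4)
R={n:(im[n][:,:,0]>90)&(im[n][:,:,1:].max(2)<60) for n in im};B={n:(im[n][:,:,2]>90)&(im[n][:,:,0]<60) for n in im}
for nm,M,u,s in(("red",R,(421,170),(348,156)),("blue",B,(238,187),(242,279))):
    o=[("top",blob(M["top"],u,12)),("side",blob(M["side"],s,12))];r=tri(o,back("top",u,.015));print(nm,np.round(r.x,4),np.round(r.fun,1),o)
for nm,u,z in(("weight",(326,173),.023),("jar",(375,141),.035),("beaker",(327,149),.037),("bottle",(290,138),.05),("orange",(343,275),.045),("purple",(395,271),.045)):print(nm,np.round(back("top",u,z),3))
a=cv2.resize(ov["top"][180:310,170:500],None,fx=2.4,fy=2.4);b=cv2.resize(ov["side"][130:390,260:480],(220*300//260,300)) 
b=cv2.copyMakeBorder(b,0,0,0,a.shape[1]-b.shape[1],0);cv2.imwrite("pics/ov.png",np.vstack([a,b])[:600])
E
```

```text
disc [[0.469, 0.319], [0.47, 0.32], [0.47, 0.32]] peg [0.43  0.325 0.058] res [-0.1 -0.2  0.1  0. ] dist 0.0398 th 172.0 r,az 0.568 34.2
disc [[0.529, 0.116], [0.529, 0.116], [0.529, 0.116]] peg [0.559 0.089 0.057] res [-0.  -0.1  0.   0. ] dist 0.04 th -41.9 r,az 0.542 12.4
disc [[0.542, -0.124], [0.542, -0.123], [0.542, -0.123]] peg [ 0.507 -0.141  0.058] res [ 0.   0.1 -0.1 -0. ] dist 0.04 th -153.0 r,az 0.556 -12.8
disc [[0.429, -0.315], [0.429, -0.315], [0.429, -0.315]] peg [ 0.462 -0.335  0.065] res [ 0.   0.1 -0.1 -0. ] dist 0.0383 th -31.5 r,az 0.532 -36.3
red [ 0.6507 -0.256   0.0122] [ 0.2  0.4 -0.5 -0.1] [('top', array([421.17171717, 169.48484848])), ('side', array([348.68449198, 155.73262032]))]
blue [0.6413 0.2399 0.0143] [ 0.3  0.6 -0.4 -0.1] [('top', array([238.18085106, 187.11702128])), ('side', array([242.91584158, 280.02970297]))]
weight [0.66  0.003 0.023]
jar [ 0.735 -0.136  0.035]
beaker [ 0.722 -0.005  0.037]
bottle [0.756 0.091 0.05 ]
orange [ 0.389 -0.018  0.045]
purple [ 0.389 -0.147  0.045]
```

View pics/ov.png

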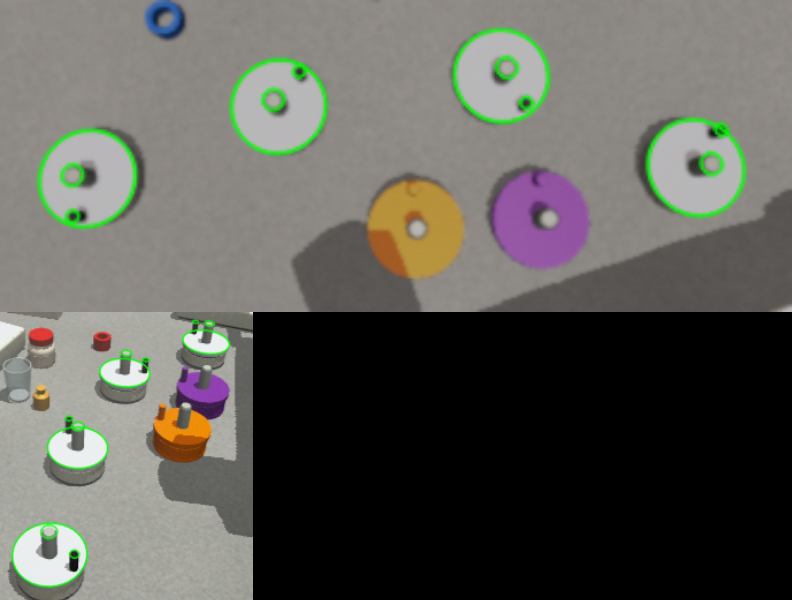

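Overlays fit well. Now a helper to turn targets into rows, for the first head D (0.429,-0.315).

```bash
cat > g.py <<'E'
# usage: g.py x y z yaw : offset (mm) and twist (deg) from the measured pose; also head pushes: g.py push cx cy theta dir
import sys
from h import *
from scipy.spatial.transform import Rotation as Ro
def to(p,yaw,o=None):
    o=o or get_obs();R=Ro.from_rotvec(o["tool_rot"]);d=R.inv().apply(np.array(p)-o["tool_pos"])
    c=np.radians(yaw);T=np.c_[[np.cos(c),np.sin(c),0],[np.sin(c),-np.cos(c),0],[0,0,-1]]
    tw=(R.inv()*Ro.from_matrix(T)).as_rotvec(degrees=True)
    return np.round(d*1000,1).tolist(),np.round(tw,1).tolist()
if __name__=="__main__":
    if sys.argv[1]=="push":
        cx,cy,th,s,yaw=map(float,sys.argv[2:7]);f=np.radians(th+45*s);r=np.array([np.cos(f),np.sin(f)]);t=s*np.array([-r[1],r[0]])
        a=np.array([cx,cy])+.034*r-.06*t;b=a+.068*t
        for q in(a,b):
            for z in(.12,.06):print(np.round(q,3),z,to([*q,z],yaw))
    else: print(to(list(map(float,sys.argv[1:4])),float(sys.argv[4])))
E
python3 g.py push .429 -.315 -33 1 12
```

```text
[ 0.475 -0.367] 0.12 ([283.0, -96.1, 90.9], [-0.0, -0.0, 12.2])
[ 0.475 -0.367] 0.06 ([283.0, -96.1, 150.9], [-0.0, -0.0, 12.2])
[ 0.461 -0.3  ] 0.12 ([297.4, -162.6, 90.9], [-0.0, -0.0, 12.2])
[ 0.461 -0.3  ] 0.06 ([297.4, -162.6, 150.9], [-0.0, -0.0, 12.2])
```

```bash
python3 -m crank '[{"offset":[0.1,-0.035,0.03],"twist":[0,0,6]},{"offset":[0.283,-0.096,0.091],"twist":[0,0,12.2]},{"offset":[0.283,-0.096,0.091],"twist":[0,0,12.2]},{"offset":[0.283,-0.096,0.091],"twist":[0,0,12.2]},{"offset":[0.283,-0.096,0.091],"twist":[0,0,12.2]},{"offset":[0.283,-0.096,0.091],"twist":[0,0,12.2]},{"offset":[0.283,-0.096,0.151],"twist":[0,0,12.2]},{"offset":[0.283,-0.096,0.151],"twist":[0,0,12.2]},{"offset":[0.283,-0.096,0.151],"twist":[0,0,12.2]}]' 0 20; python3 g.py .475 -.367 .06 12
```

```text
t: 1.82
tool_pos: [0.4749, -0.3679, 0.0615]
tool_rot: [3.123, 0.326, 0.001]
contact_force: [-0.6, -1.2, 0.6]
opening: -0.0003
grip_force: 0.0
([0.3, -0.9, 1.5], [0.1, -0.0, -0.1])
```

```bash
python3 -m crank '[{"offset":[0,-0.006,0.001]},{"offset":[0,-0.012,0.001]},{"offset":[0,-0.018,0.001]},{"offset":[0,-0.024,0.001]},{"offset":[0,-0.030,0.001]},{"offset":[0,-0.036,0.001]}]'
python3 -m crank '[{"offset":[0,-0.006,0]},{"offset":[0,-0.012,0]}]'
python3 -m crank '[{"offset":[0,-0.006,0]},{"offset":[0,-0.012,0]}]'
python3 -m crank '[{"offset":[0,-0.006,0]},{"offset":[0,-0.012,0]}]'
python3 - <<'E'
from h import *
for n in CAL: cv2.imwrite(f"pics/{n}1.png",cv2.resize(get_image(n)[:,:,::-1][(200,90)[n=="side"]:][:120,380:540],None,fx=4,fy=4))
a=cv2.imread("pics/top1.png");b=cv2.imread("pics/side1.png");cv2.imwrite("pics/d1.png",cv2.resize(np.hstack([a,b]),(800,300)))
E
```

```text
invalid input at $[0]: expected keys offset, twist
invalid input at $[0]: expected keys offset, twist
invalid input at $[0]: expected keys offset, twist
invalid input at $[0]: expected keys offset, twist
```

View pics/d1.png

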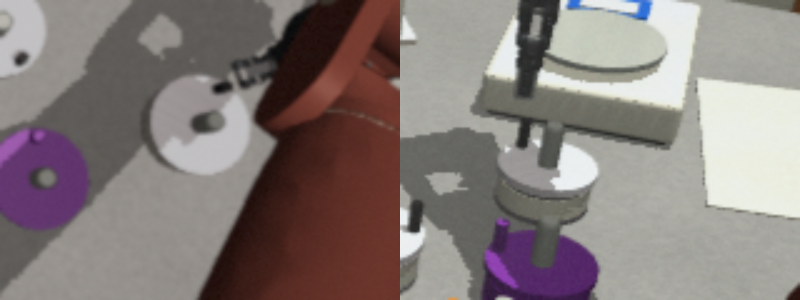

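The row was refused because it needs a twist key. The crop shows the shut fingertips beside the black peg (about (222,88) in the crop), clear of the post. So I push.

```bash
python3 -m crank '[{"offset":[0,-0.006,0.001],"twist":[0,0,0]},{"offset":[0,-0.012,0.001],"twist":[0,0,0]},{"offset":[0,-0.018,0.001],"twist":[0,0,0]},{"offset":[0,-0.024,0.001],"twist":[0,0,0]},{"offset":[0,-0.030,0.001],"twist":[0,0,0]},{"offset":[0,-0.036,0.001],"twist":[0,0,0]}]' | grep -E "pos|cont"
python3 -m crank '[{"offset":[0,-0.006,0],"twist":[0,0,0]},{"offset":[0,-0.012,0],"twist":[0,0,0]}]'| grep -E "pos|cont"
python3 -m crank '[{"offset":[0,-0.006,0],"twist":[0,0,0]},{"offset":[0,-0.012,0],"twist":[0,0,0]}]'| grep -E "pos|cont"
python3 -m crank '[{"offset":[0,-0.006,0],"twist":[0,0,0]},{"offset":[0,-0.012,0],"twist":[0,0,0]}]'| grep -E "pos|cont"
python3 - <<'E'
from h import *
im=get_image("top").astype(int);s=get_image("side").astype(int)
C=np.array([.429,-.315])
for n,m in(("top",im),("side",s)):
    for th in range(-180,180,10):
        pass
a=cv2.resize(im[200:300,400:520,::-1].astype(np.uint8),(480,400));b=cv2.resize(s[100:200,380:500,::-1].astype(np.uint8),(480,400))
cv2.imwrite("pics/d2.png",cv2.resize(np.hstack([a,b]),(800,333)))
E
```

```text
tool_pos: [0.4672, -0.3311, 0.0588]
contact_force: [-0.0, -0.5, -0.7]
tool_pos: [0.4647, -0.3194, 0.0589]
contact_force: [0.1, 0.4, -0.0]
tool_pos: [0.4622, -0.3077, 0.0589]
contact_force: [0.3, 0.1, -0.1]
tool_pos: [0.4597, -0.2959, 0.0589]
contact_force: [0.5, 0.2, 0.6]
```

View pics/d2.png

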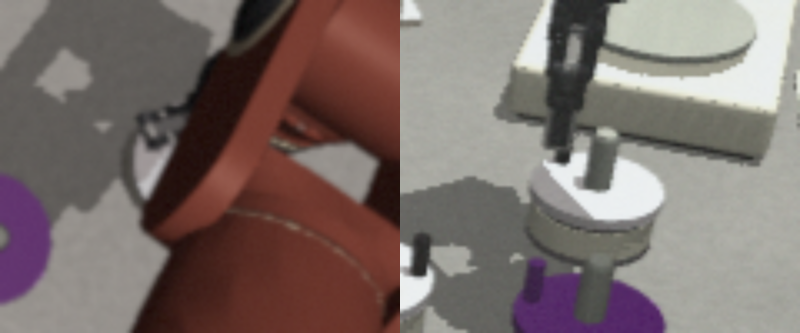

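```bash
python3 g.py push .542 -.123 -153 -1 -18
```

```text
[ 0.491 -0.17 ] 0.12 ([57.0, -116.9, -61.2], [-0.0, 0.0, 30.0])
[ 0.491 -0.17 ] 0.06 ([57.0, -116.8, -1.2], [-0.0, 0.0, 30.0])
[ 0.512 -0.105] 0.12 ([91.0, -175.8, -61.2], [-0.0, 0.0, 30.0])
[ 0.512 -0.105] 0.06 ([91.0, -175.7, -1.2], [-0.0, 0.0, 30.0])
```

```bash
python3 - <<'E'
from h import *
f=lambda n,p:((proj(n,p)[0]-((380,100) if n=="side" else (400,200)))*3.333+((400,0) if n=="side" else (0,0))).round()
o=get_obs();print("tip",f("side",o["tool_pos"]),f("top",o["tool_pos"]),"disc",f("side",[.429,-.315,.044]))
for th in(-33,0,20,40,57,70):
    c,s=.04*np.cos(np.radians(th)),.04*np.sin(np.radians(th));print(th,f("side",[.429+c,-.315+s,.046]),f("side",[.429+c,-.315+s,.074]))
E
```

```text
tip [551. 169.] [173. 123.] disc [595. 184.]
-33 [560. 158.] [566. 126.]
0 [544. 169.] [549. 137.]
20 [542. 178.] [547. 146.]
40 [546. 188.] [552. 155.]
57 [555. 195.] [560. 163.]
70 [564. 201.] [570. 168.]
```

```bash
python3 - <<'E'
from h import *
s=get_image("side");print(proj("side",[.4749,-.3679,.0615]),"d1 tip seen ~(430,127)")
a=cv2.resize(s[110:180,400:480,::-1],(640,560),interpolation=cv2.INTER_CUBIC)
def dot(p,c):
    u=((proj("side",p)[0]-(400,110)+.5)*8).astype(int);cv2.circle(a,tuple(map(int,u)),4,c,-1)
o=get_obs()["tool_pos"];dot(o,(0,0,255));dot(o+[0,0,.019],(0,255,0))
for th,c in((-33,(255,0,0)),(40,(255,255,0))):
    for z in(.044,.074):dot([.429+.04*np.cos(np.radians(th)),-.315+.04*np.sin(np.radians(th)),z],c)
cv2.imwrite("pics/z.png",a)
E
```

```text
[[427.76371651 135.94494285]] d1 tip seen ~(430,127)
```

View pics/z.png

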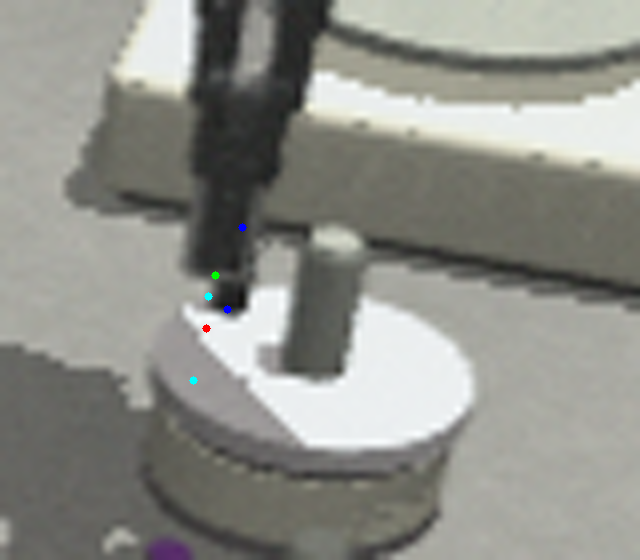

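The picture shows the fingertips ending at about (218,275), on the green dot, which is 19 mm above the reported TCP. The peg (blue dots) has not moved, so the tip passed over it. I'll go back and push 20 mm lower.

```bash
python3 -m crank '[{"offset":[0,0,-0.015],"twist":[0,0,0]},{"offset":[0,0.040,-0.015],"twist":[0,0,0]},{"offset":[0,0.073,-0.015],"twist":[0,0,0]},{"offset":[0,0.073,0.006],"twist":[0,0,0]},{"offset":[0,0.073,0.014],"twist":[0,0,0]},{"offset":[0,0.073,0.019],"twist":[0,0,0]},{"offset":[0,0.073,0.019],"twist":[0,0,0]}]'
python3 - <<'E'
from h import *
s=get_image("side")
a=cv2.resize(s[110:180,400:480,::-1],(640,560),interpolation=cv2.INTER_CUBIC)
def dot(p,c):
    u=((proj("side",p)[0]-(400,110)+.5)*8).astype(int);cv2.circle(a,tuple(map(int,u)),4,c,-1)
o=get_obs()["tool_pos"];dot(o,(0,0,255));dot(o+[0,0,.019],(0,255,0))
cv2.imwrite("pics/z2.png",a)
E
```

```text
t: 4.45
tool_pos: [0.4746, -0.3667, 0.0393]
tool_rot: [-3.123, -0.328, 0.001]
contact_force: [-0.0, -0.3, -0.0]
opening: -0.0
grip_force: 0.0
```

View pics/z2.png

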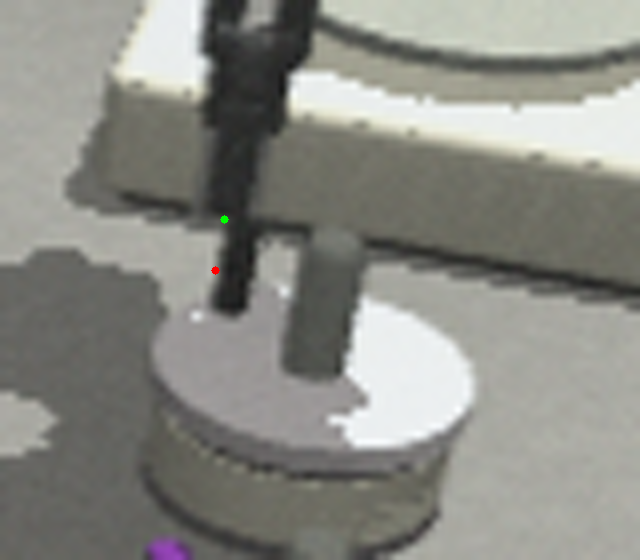

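The peg at (233,280) stands in front of the fingertips, which are now low enough. Pushing.

```bash
python3 -m crank '[{"offset":[0,-0.006,0],"twist":[0,0,0]},{"offset":[0,-0.012,0],"twist":[0,0,0]},{"offset":[0,-0.018,0],"twist":[0,0,0]},{"offset":[0,-0.024,0],"twist":[0,0,0]}]' | grep -E "pos|cont"
for i in 1 2 3; do python3 -m crank '[{"offset":[0,-0.006,0],"twist":[0,0,0]},{"offset":[0,-0.012,0],"twist":[0,0,0]}]'| grep -E "pos|cont"; done
python3 - <<'E'
from h import *
s=get_image("side");m=s.max(2)<60
print(get_obs()["contact_force"].round(2) if hasattr(get_obs()["contact_force"],"round") else get_obs()["contact_force"])
for th in range(-60,100,10):
    q=[.429+.04*np.cos(np.radians(th)),-.315+.04*np.sin(np.radians(th))]
    u=[proj("side",[*q,z])[0].round().astype(int) for z in(.046,.05,.054,.06,.066,.072)];print(th,[int(s[v[1],v[0]].max()) for v in u])
E
```

```text
tool_pos: [0.4741, -0.3493, 0.0424]
contact_force: [12.1, -16.9, -0.8]
tool_pos: [0.4736, -0.3384, 0.0452]
contact_force: [12.7, -10.5, 1.8]
tool_pos: [0.4706, -0.3254, 0.0452]
contact_force: [6.1, -7.2, 5.7]
tool_pos: [0.4672, -0.313, 0.0449]
contact_force: [4.9, -5.7, 6.7]
[ 1.87 -3.03  5.44]
-60 [239, 184, 170, 171, 100, 44]
-50 [240, 168, 167, 167, 116, 52]
-40 [240, 236, 157, 143, 160, 83]
-30 [226, 157, 82, 70, 81, 68]
-20 [74, 39, 41, 45, 45, 45]
-10 [42, 36, 39, 42, 42, 44]
0 [40, 38, 36, 42, 41, 45]
10 [38, 40, 38, 43, 41, 39]
20 [37, 38, 40, 38, 39, 41]
30 [38, 41, 38, 42, 36, 42]
40 [81, 40, 38, 42, 42, 39]
50 [155, 116, 142, 137, 107, 225]
60 [155, 153, 155, 149, 157, 239]
70 [156, 154, 154, 151, 229, 239]
80 [156, 153, 154, 153, 154, 239]
90 [156, 156, 230, 236, 75, 75]
```

```bash
python3 - <<'E'
from h import *
o=np.array(get_obs()["tool_pos"]);print(o)
S=[]
for n,(x,y) in(("side",(405,110)),("top",(425,205))):
    a=cv2.resize(get_image(n)[y:y+75,x:x+66,::-1],(528,600),interpolation=cv2.INTER_CUBIC)
    def dot(p,c):
        u=((proj(n,p)[0]-(x,y)+.5)*8).astype(int);cv2.circle(a,tuple(map(int,u)),4,c,-1)
    dot(o,(0,0,255));dot(o+[0,0,.019],(0,255,0))
    for c in(cyl(.429,-.315,.05,.044,.044)[:40],):cv2.polylines(a,[((proj(n,c)-(x,y)+.5)*8).astype(np.int32)],True,(0,200,0),1)
    S.append(a)
cv2.imwrite("pics/z3.png",cv2.resize(np.hstack(S),(800,455)))
E
```

```text
[ 0.46637087 -0.31194988  0.04450634]
```

View pics/z3.png

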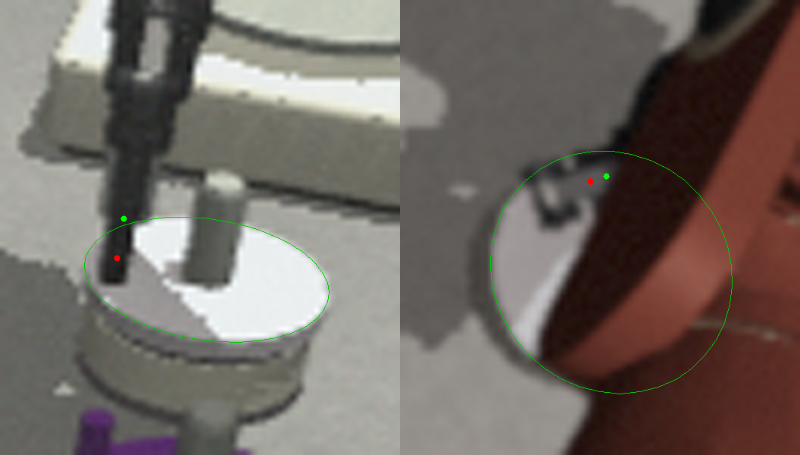

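The peg has turned to about +35° (base at crop (113,282)) with 9–20 N of resistance. The finger end sits on the peg near the green dot, clear of the disc. D probably drags, so I'll check the others at the same height.

```bash
python3 -m crank '[{"offset":[0,0.010,0],"twist":[0,0,0]},{"offset":[0,0.015,-0.03],"twist":[0,0,0]},{"offset":[0,0.015,-0.08],"twist":[0,0,0]},{"offset":[0,0.015,-0.08],"twist":[0,0,0]}]' | grep -E "pos|cont"; python3 g.py push .542 -.123 -153 -1 -18
```

```text
tool_pos: [0.4679, -0.3259, 0.1248]
contact_force: [1.1, -0.4, -0.2]
[ 0.491 -0.17 ] 0.12 ([55.1, -148.2, 4.1], [0.3, -0.4, 30.0])
[ 0.491 -0.17 ] 0.06 ([54.8, -148.6, 64.1], [0.3, -0.4, 30.0])
[ 0.512 -0.105] 0.12 ([89.1, -207.1, 3.8], [0.3, -0.4, 30.0])
[ 0.512 -0.105] 0.06 ([88.8, -207.5, 63.8], [0.3, -0.4, 30.0])
```

```bash
python3 -m crank '[{"offset":[0.055,-0.148,0],"twist":[0,0,10]},{"offset":[0.055,-0.148,0],"twist":[0,0,20]},{"offset":[0.055,-0.148,0],"twist":[0,0,30]},{"offset":[0.055,-0.148,0],"twist":[0,0,30]},{"offset":[0.055,-0.148,0.05],"twist":[0,0,30]},{"offset":[0.055,-0.148,0.072],"twist":[0,0,30]},{"offset":[0.055,-0.148,0.072],"twist":[0,0,30]},{"offset":[0.055,-0.148,0.072],"twist":[0,0,30]}]' | grep -E "pos|cont"; python3 g.py .491 -.17 .047 -18
```

```text
tool_pos: [0.4892, -0.1685, 0.0486]
contact_force: [0.0, -0.0, 0.9]
([2.2, 0.9, 1.6], [0.0, -0.1, -0.0])
```

```bash
python3 -m crank '[{"offset":[0.002,-0.006,0.001],"twist":[0,0,0]},{"offset":[0.002,-0.012,0.001],"twist":[0,0,0]},{"offset":[0.002,-0.018,0.001],"twist":[0,0,0]},{"offset":[0.002,-0.024,0.001],"twist":[0,0,0]}]' | grep -E "pos|cont"
for i in 1 2 3 4; do python3 -m crank '[{"offset":[0,-0.005,0],"twist":[0,0,0]},{"offset":[0,-0.010,0],"twist":[0,0,0]}]'| grep -E "pos|cont"; done
python3 - <<'E'
from h import *
s=get_image("side");o=np.array(get_obs()["tool_pos"])
for th in range(-240,-60,15):
    q=[.542+.04*np.cos(np.radians(th)),-.123+.04*np.sin(np.radians(th))]
    u=[proj("side",[*q,z])[0].round().astype(int) for z in(.046,.05,.054,.06)];print(th,[int(s[v[1],v[0]].max()) for v in u])
E
```

```text
tool_pos: [0.4971, -0.1454, 0.047]
contact_force: [-11.0, -5.5, 7.1]
tool_pos: [0.4996, -0.1358, 0.047]
contact_force: [-5.4, -2.5, 4.6]
tool_pos: [0.5042, -0.1258, 0.0471]
contact_force: [-1.1, -0.2, 3.1]
tool_pos: [0.5081, -0.1165, 0.0471]
contact_force: [-0.3, -0.7, 1.2]
tool_pos: [0.5111, -0.1072, 0.0471]
contact_force: [0.3, -1.8, 1.1]
-240 [151, 153, 150, 149]
-225 [39, 32, 43, 37]
-210 [148, 144, 141, 155]
-195 [155, 155, 155, 157]
-180 [154, 157, 155, 158]
-165 [230, 229, 154, 152]
-150 [158, 152, 152, 158]
-135 [75, 74, 61, 77]
-120 [82, 81, 80, 80]
-105 [41, 43, 44, 42]
-90 [43, 46, 40, 45]
-75 [81, 85, 89, 87]
```

```bash
python3 - <<'E'
from h import *
o=np.array(get_obs()["tool_pos"]);print(o,get_obs()["contact_force"],get_obs()["t"])
S=[]
for n,(x,y) in(("side",(335,130)),("top",(350,175))):
    a=cv2.resize(get_image(n)[y:y+75,x:x+66,::-1],(528,600),interpolation=cv2.INTER_CUBIC)
    def dot(p,c):
        u=((proj(n,p)[0]-(x,y)+.5)*8).astype(int);cv2.circle(a,tuple(map(int,u)),3,c,-1)
    dot(o,(0,0,255));dot(o+[0,0,.019],(0,255,0));dot([.542,-.123,.044],(255,0,0));dot([.542,-.123,.089],(255,0,255))
    S.append(a)
cv2.imwrite("pics/z4.png",cv2.resize(np.hstack(S),(800,455)))
E
```

```text
[ 0.51113423 -0.10663397  0.04709141] [ 0.78770955 -0.25200423  1.80983442] 8.95
```

View pics/z4.png

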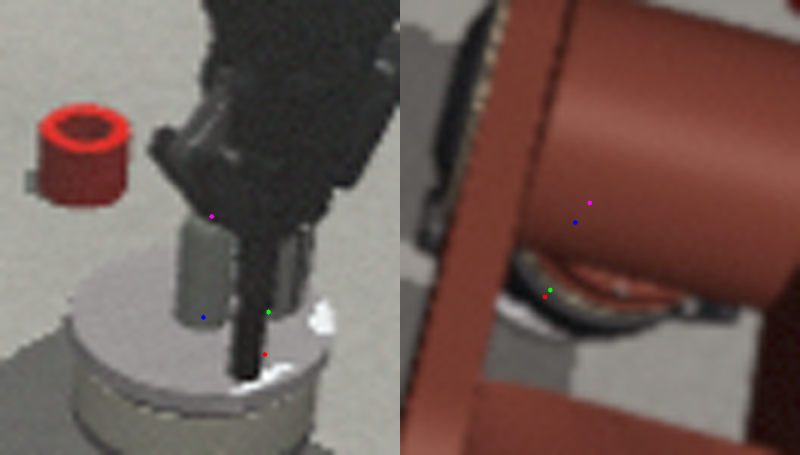

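View notes: the finger is narrow (about 12 mm) and stands just behind the peg (black, base at (245,378)). Its corner wedged against the peg at first, then head C turned freely at about 1 N. For B and A I'll push more centrally on the peg.

```bash
sed -i 's/th+45\*s/th+30*s/; s/\.034\*r-\.06\*t/.037*r-.048*t/; s/\.068\*t/.056*t/; s/(\.12,\.06)/(.12,.047)/' g.py
python3 -m crank '[{"offset":[0,0.015,0],"twist":[0,0,0]},{"offset":[0,0.015,-0.04],"twist":[0,0,0]},{"offset":[0,0.015,-0.073],"twist":[0,0,0]},{"offset":[0,0.015,-0.073],"twist":[0,0,0]}]' | grep -E "pos|cont"; python3 g.py push .529 .116 -42 1 -12
```

```text
tool_pos: [0.5074, -0.1233, 0.1229]
contact_force: [1.0, -0.4, -0.4]
[0.555 0.061] 0.12 ([-11.8, -190.4, 2.7], [0.1, -0.3, -6.1])
[0.555 0.061] 0.047 ([-12.3, -190.4, 75.7], [0.1, -0.3, -6.1])
[0.567 0.116] 0.12 ([-17.8, -246.1, 2.6], [0.1, -0.3, -6.1])
[0.567 0.116] 0.047 ([-18.2, -246.1, 75.6], [0.1, -0.3, -6.1])
```

```bash
python3 -m crank '[{"offset":[-0.012,-0.190,0],"twist":[0,0,-6]},{"offset":[-0.012,-0.190,0],"twist":[0,0,-6]},{"offset":[-0.012,-0.190,0],"twist":[0,0,-6]},{"offset":[-0.012,-0.190,0],"twist":[0,0,-6]},{"offset":[-0.012,-0.190,0.05],"twist":[0,0,-6]},{"offset":[-0.012,-0.190,0.074],"twist":[0,0,-6]},{"offset":[-0.012,-0.190,0.074],"twist":[0,0,-6]},{"offset":[-0.012,-0.190,0.074],"twist":[0,0,-6]}]' | grep -E "pos|cont"; python3 g.py .555 .061 .047 -12
```

```text
tool_pos: [0.5535, 0.0619, 0.0464]
contact_force: [0.5, -0.2, 0.3]
([1.6, 0.6, -0.6], [0.0, -0.0, -0.1])
```

```bash
python3 -m crank '[{"offset":[0.002,-0.006,-0.001],"twist":[0,0,0]},{"offset":[0.002,-0.012,-0.001],"twist":[0,0,0]},{"offset":[0.002,-0.018,-0.001],"twist":[0,0,0]}]' | grep -E "pos|cont"
for i in 1 2 3 4; do python3 -m crank '[{"offset":[0,-0.005,0],"twist":[0,0,0]},{"offset":[0,-0.010,0],"twist":[0,0,0]}]'| grep -E "pos|cont"; done
python3 -m crank '[{"offset":[0,0.012,0],"twist":[0,0,0]},{"offset":[0,0.015,-0.04],"twist":[0,0,0]},{"offset":[0,0.015,-0.073],"twist":[0,0,0]},{"offset":[0,0.015,-0.073],"twist":[0,0,0]}]' | grep -E "pos|cont"; python3 g.py push .47 .32 172 1 22
```

```text
tool_pos: [0.5597, 0.0803, 0.0478]
contact_force: [1.0, -1.5, 0.5]
tool_pos: [0.5614, 0.0901, 0.0471]
contact_force: [1.5, -1.3, 1.0]
tool_pos: [0.5634, 0.0999, 0.0471]
contact_force: [0.3, -0.2, 0.9]
tool_pos: [0.5649, 0.1097, 0.0471]
contact_force: [-3.0, -0.1, 4.4]
tool_pos: [0.5655, 0.119, 0.0469]
contact_force: [-8.0, -2.9, 8.9]
tool_pos: [0.5664, 0.1043, 0.123]
contact_force: [-0.6, 0.2, 0.1]
[0.418 0.351] 0.12 ([-196.9, -209.9, 2.1], [0.0, -0.4, -34.1])
[0.418 0.351] 0.047 ([-197.3, -209.8, 75.1], [0.0, -0.4, -34.1])
[0.439 0.299] 0.12 ([-165.5, -163.5, 2.3], [0.0, -0.4, -34.1])
[0.439 0.299] 0.047 ([-166.0, -163.4, 75.3], [0.0, -0.4, -34.1])
```

```bash
cat > pk.py <<'E'
from h import *
H={"A":(.470,.320),"B":(.529,.116),"C":(.542,-.123),"D":(.429,-.315)}
def scan():
    im={n:get_image(n) for n in CAL}
    for k,c in H.items():
        out=[]
        for n in CAL:
            d=[]
            for th in range(-180,180,3):
                q=[c[0]+.04*np.cos(np.radians(th)),c[1]+.04*np.sin(np.radians(th))]
                u=[proj(n,[*q,z])[0].round().astype(int) for z in(.048,.054,.06,.066,.072)];d.append(max(int(im[n][v[1],v[0]].max()) for v in u))
            d=np.array(d);i=np.where(d<75)[0];out.append((n,[int(-180+3*j) for j in i]))
        print(k,out)
scan()
E
python3 pk.py
```

```text
A [('top', [-180, 168, 171, 174, 177]), ('side', [162, 165, 168, 171, 174, 177])]
B [('top', [0, 3, 6]), ('side', [-3, 0, 3, 6, 9, 12, 15])]
C [('top', [159, 162, 165]), ('side', [156, 159, 162, 165, 168, 171])]
D [('top', [30, 33, 36]), ('side', [21, 24, 27, 30, 33, 36, 39, 42])]
```

A is still untouched. D is at +33°, C at 162° and B at +4°, each past 18 mm. Now head A.

```bash
python3 -m crank '[{"offset":[-0.050,-0.052,0],"twist":[0,0,-9]},{"offset":[-0.197,-0.210,0],"twist":[0,0,-18]},{"offset":[-0.197,-0.210,0],"twist":[0,0,-26]},{"offset":[-0.197,-0.210,0],"twist":[0,0,-34]},{"offset":[-0.197,-0.210,0],"twist":[0,0,-34]},{"offset":[-0.197,-0.210,0],"twist":[0,0,-34]},{"offset":[-0.197,-0.210,0.05],"twist":[0,0,-34]},{"offset":[-0.197,-0.210,0.074],"twist":[0,0,-34]},{"offset":[-0.197,-0.210,0.074],"twist":[0,0,-34]},{"offset":[-0.197,-0.210,0.074],"twist":[0,0,-34]}]' | grep -E "pos|cont"; python3 g.py push .47 .32 172 1 22
```

```text
tool_pos: [0.416, 0.3505, 0.0463]
contact_force: [-0.3, 0.4, 0.9]
[0.418 0.351] 0.12 ([1.7, 0.6, -73.7], [0.0, -0.0, -0.1])
[0.418 0.351] 0.047 ([1.6, 0.5, -0.7], [0.0, -0.0, -0.1])
[0.439 0.299] 0.12 ([1.7, 56.6, -73.7], [0.0, -0.0, -0.1])
[0.439 0.299] 0.047 ([1.7, 56.5, -0.7], [0.0, -0.0, -0.1])
```

Here the push goes along +y of the tool.

```bash
python3 -m crank '[{"offset":[0.002,0.006,0],"twist":[0,0,0]},{"offset":[0.002,0.012,0],"twist":[0,0,0]},{"offset":[0.002,0.018,0],"twist":[0,0,0]}]' | grep -E "pos|cont"
for i in 1 2 3 ; do python3 -m crank '[{"offset":[0,0.005,0],"twist":[0,0,0]},{"offset":[0,0.010,0],"twist":[0,0,0]}]'| grep -E "pos|cont"; done
python3 pk.py | head -1
```

```text
tool_pos: [0.4242, 0.3351, 0.047]
contact_force: [-2.5, 1.0, 4.3]
tool_pos: [0.427, 0.3258, 0.047]
contact_force: [-6.0, 0.5, 7.6]
tool_pos: [0.4315, 0.3164, 0.047]
contact_force: [-1.8, -0.5, 6.0]
tool_pos: [0.4363, 0.3073, 0.047]
contact_force: [1.0, 1.7, 5.2]
A [('top', [-180, -177, -174, -171, -168, -165, -162, -159, -147, -144, -141, -138, -135, -132, -129, -126, -117, -114, -111, -108, -105, 54, 57, 60, 63, 66, 69, 72, 75, 78, 81, 84, 87, 90, 96, 114, 117, 120, 123, 126, 129, 132, 135, 138, 141, 144, 147, 150, 153, 156, 159, 162, 165, 168, 171, 174, 177]), ('side', [-150, -147])]
```

```bash
python3 -m crank '[{"offset":[0,-0.004,0],"twist":[0,0,0]},{"offset":[0,-0.004,-0.04],"twist":[0,0,0]},{"offset":[0,-0.004,-0.083],"twist":[0,0,0]},{"offset":[0,-0.004,-0.083],"twist":[0,0,0]}]' | grep -E "t:|pos|cont"; python3 pk.py; sed -i 's/(\.12,\.047)/(.13,.035)/' g.py;python3 g.py push .429 -.315 33 1 63
```

```text
t: 15.5
tool_pos: [0.4359, 0.3119, 0.1327]
tool_rot: [-3.082, -0.598, -0.011]
contact_force: [-0.5, 0.2, 0.5]
A [('top', [-147, -144, -141, 81, 84, 87, 90, 93, 96, 99, 102, 105, 108, 111, 114, 117, 120, 123, 126, 129, 132, 135, 138, 141, 144]), ('side', [-156, -153, -150, -147, -144, -141, -138])]
B [('top', [0, 3, 6]), ('side', [-132, -129, -126, -123, -120, -117, -114, -111, -108, -105, -102, -99, -96, -93, -90, -87, -84, -81, -78, -75, -72, -69, -66, -63, -60, -57, -54, -51, -48, -45, -42, -39, -36, -33, -30, -27, -24, -21, -18, -15, -12, -9, -6, -3, 0, 3, 6, 9, 12, 15, 75, 78, 81, 84, 87, 90, 93, 96, 99, 102, 123, 126, 129, 132, 135, 138, 141, 144, 147, 150, 153, 156, 159])]
C [('top', [159, 162, 165]), ('side', [3, 6, 21, 33, 156, 159, 162, 165, 168])]
D [('top', [30, 33, 36]), ('side', [])]
[ 0.489 -0.304] 0.13 ([-178.6, 590.5, -1.4], [0.0, 0.0, -41.0])
[ 0.489 -0.304] 0.035 ([-178.5, 590.4, 93.6], [0.0, 0.0, -41.0])
[ 0.439 -0.278] 0.13 ([-215.3, 548.2, -1.4], [0.0, 0.0, -41.0])
[ 0.439 -0.278] 0.035 ([-215.3, 548.2, 93.6], [0.0, 0.0, -41.0])
```

```bash
python3 -m crank '[{"offset":[-0.179,0.590,0],"twist":[0,0,-10]},{"offset":[-0.179,0.590,0],"twist":[0,0,-20]},{"offset":[-0.179,0.590,0],"twist":[0,0,-30]},{"offset":[-0.179,0.590,0],"twist":[0,0,-41]},{"offset":[-0.179,0.590,0],"twist":[0,0,-41]},{"offset":[-0.179,0.590,0],"twist":[0,0,-41]},{"offset":[-0.179,0.590,0],"twist":[0,0,-41]},{"offset":[-0.179,0.590,0],"twist":[0,0,-41]},{"offset":[-0.179,0.590,0],"twist":[0,0,-41]},{"offset":[-0.179,0.590,0],"twist":[0,0,-41]},{"offset":[-0.179,0.590,0],"twist":[0,0,-41]},{"offset":[-0.179,0.590,0],"twist":[0,0,-41]},{"offset":[-0.179,0.590,0.04],"twist":[0,0,-41]},{"offset":[-0.179,0.590,0.078],"twist":[0,0,-41]},{"offset":[-0.179,0.590,0.082],"twist":[0,0,-41]},{"offset":[-0.179,0.590,0.082],"twist":[0,0,-41]}]' | grep -E "t:|pos|cont";
python3 g.py push .429 -.315 33 1 63
```

```text
t: 17.6
tool_pos: [0.4886, -0.3022, 0.0473]
tool_rot: [-2.678, -1.643, -0.0]
contact_force: [-0.0, -0.1, 0.8]
[ 0.489 -0.304] 0.13 ([-1.5, 0.7, -82.7], [-0.0, -0.0, 0.0])
[ 0.489 -0.304] 0.035 ([-1.5, 0.8, 12.3], [-0.0, -0.0, 0.0])
[ 0.439 -0.278] 0.13 ([-1.4, -55.3, -82.6], [-0.0, -0.0, 0.0])
[ 0.439 -0.278] 0.035 ([-1.4, -55.2, 12.4], [-0.0, -0.0, 0.0])
```

```bash
for i in 1 2 3 4 5 6 7 8 9; do python3 -m crank '[{"offset":[0,-0.005,0],"twist":[0,0,0]}]'| grep -E "pos|cont"; done
```

```text
tool_pos: [0.4852, -0.3015, 0.0492]
contact_force: [0.7, 0.2, 0.3]
tool_pos: [0.48, -0.2991, 0.0486]
contact_force: [0.1, 0.5, 0.5]
tool_pos: [0.475, -0.2966, 0.0478]
contact_force: [3.3, -1.4, -0.3]
tool_pos: [0.4737, -0.295, 0.0483]
contact_force: [16.5, 0.6, -5.6]
tool_pos: [0.4707, -0.292, 0.0485]
contact_force: [13.2, 1.4, -2.6]
tool_pos: [0.4659, -0.2898, 0.0488]
contact_force: [12.1, 1.3, -1.5]
tool_pos: [0.4609, -0.2878, 0.0489]
contact_force: [9.8, 0.2, -1.7]
tool_pos: [0.4561, -0.2856, 0.0489]
contact_force: [8.5, 0.1, 0.1]
tool_pos: [0.4515, -0.2831, 0.0488]
contact_force: [9.8, 1.3, 0.8]
```

D shows a clean, steady ~9 N with no vertical load, so it is the head that drags. Now the red ring.

```bash
python3 -m crank '[{"offset":[0,0.008,0],"twist":[0,0,0]},{"offset":[0,0.008,-0.04],"twist":[0,0,0]},{"offset":[0,0.008,-0.085],"twist":[0,0,0]},{"offset":[0,0.008,-0.085],"twist":[0,0,0]}]' | grep -E "t:|pos|cont"; python3 g.py .651 -.256 .10 63
```

```text
t: 19.23
tool_pos: [0.4576, -0.2887, 0.1368]
tool_rot: [2.672, 1.636, 0.003]
contact_force: [-0.2, 0.1, 0.3]
([117.2, 157.1, 37.8], [0.5, 0.1, -0.0])
```

```bash
python3 pk.py | tail -1; python3 - <<'E'
from h import *
# ring fit: silhouette overlap in both pictures
im={n:get_image(n).astype(int) for n in CAL}
M={n:((im[n][:,:,0]>60)&(im[n][:,:,0]>2.2*im[n][:,:,1:].max(2))) for n in CAL}
c0=np.array([.651,-.256]);best=[]
for dx in np.arange(-.008,.0081,.001):
    for dy in np.arange(-.008,.0081,.001):
        s=0
        for n in CAL:
            u=proj(n,[*c0,.015])[0].astype(int)-20;S=8;m=np.zeros((40*S,40*S),np.uint8)
            cv2.fillConvexPoly(m,cv2.convexHull(((proj(n,cyl(c0[0]+dx,c0[1]+dy,.02,0,.03))-u+.5)*S).astype(np.int32)),1)
            m=cv2.resize(m.astype(np.float32),(40,40),interpolation=cv2.INTER_AREA)>.5
            k=M[n][u[1]:u[1]+40,u[0]:u[0]+40].astype(np.uint8);k=cv2.morphologyEx(k,cv2.MORPH_CLOSE,np.ones((7,7)))>0
            s+=(m&k).sum()/(m|k).sum()
        best.append((s,c0[0]+dx,c0[1]+dy))
best.sort(reverse=True);print(np.round(best[:8],4).tolist())
E
```

```text
D [('top', [-75, -72, -69, -66, -63, -60, -57, -54, -51, -48, -45, -42, -39, -36, -33, -30, -27, -24, -21, -18, -15, -12, 72, 75, 78, 141, 144, 147, 150, 153, 156, 159, 162, 165, 168, 171]), ('side', [72, 75, 78])]
[[1.4145, 0.65, -0.254], [1.4106, 0.65, -0.252], [1.4088, 0.649, -0.251], [1.4081, 0.652, -0.254], [1.4081, 0.649, -0.254], [1.4057, 0.651, -0.254], [1.4024, 0.651, -0.253], [1.4004, 0.652, -0.255]]
```

```bash
python3 -m crank '[{"offset":[0.117,0.157,0.02],"twist":[0,0,-6]},{"offset":[0.117,0.157,0.02],"twist":[0,0,-12]},{"offset":[0.117,0.157,0.02],"twist":[0,0,-12]},{"offset":[0.117,0.157,0.02],"twist":[0,0,-12]},{"offset":[0.117,0.157,0.06],"twist":[0,0,-12]},{"offset":[0.117,0.157,0.086],"twist":[0,0,-12]},{"offset":[0.117,0.157,0.086],"twist":[0,0,-12]},{"offset":[0.117,0.157,0.086],"twist":[0,0,-12]}]' 0.85 25; python3 g.py .651 -.255 .03 75; python3 - <<'E'
from h import *
o=np.array(get_obs()["tool_pos"]);S=[]
for n in CAL:
    x,y=(proj(n,[.651,-.255,.04])[0]-(33,40)).astype(int)
    a=cv2.resize(get_image(n)[y:y+75,x:x+66,::-1],(528,600),interpolation=cv2.INTER_CUBIC)
    def dot(p,c):
        u=((proj(n,p)[0]-(x,y)+.5)*8).astype(int);cv2.circle(a,tuple(map(int,u)),3,c,-1)
    dot(o,(0,0,255));dot(o+[0,0,.019],(0,255,0));dot([.651,-.255,.03],(255,0,0));dot([.651,-.255,0],(255,0,255))
    S.append(a)
cv2.imwrite("pics/r.png",cv2.resize(np.hstack(S),(800,455)))
E
```

```text
t: 20.42
tool_pos: [0.6482, -0.254, 0.0467]
tool_rot: [2.493, 1.911, 0.0]
contact_force: [-0.3, 0.2, 1.2]
opening: 0.0723
grip_force: 0.0
([-0.2, 2.9, 16.7], [0.0, 0.0, -0.1])
```

View pics/r.png

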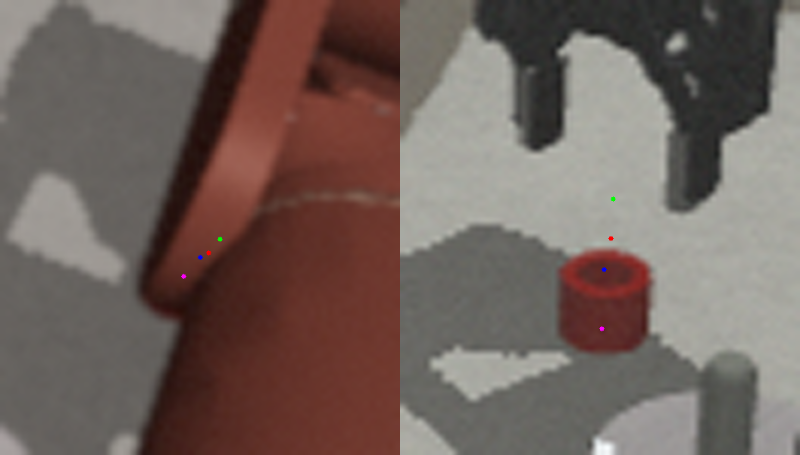

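The ring matches my estimate (blue and magenta dots). The fingertips at (540,150) and (692,210) straddle the ring and end about 27 mm above the reported TCP. I'll allow for that and descend, watching the force.

```bash
python3 -m crank '[{"offset":[0,0.003,0.015],"twist":[0,0,0]},{"offset":[0,0.003,0.03],"twist":[0,0,0]},{"offset":[0,0.003,0.045],"twist":[0,0,0]},{"offset":[0,0.003,0.052],"twist":[0,0,0]},{"offset":[0,0.003,0.052],"twist":[0,0,0]}]'| grep -E "pos|cont"
python3 -m crank '[{"offset":[0,0,0.004],"twist":[0,0,0]},{"offset":[0,0,0.008],"twist":[0,0,0]},{"offset":[0,0,0.008],"twist":[0,0,0]}]'| grep -E "pos|cont"; python3 g.py .651 -.255 -.014 75
```

```text
tool_pos: [0.6505, -0.254, -0.0074]
contact_force: [0.4, 0.2, 1.1]
tool_pos: [0.6511, -0.2543, -0.0143]
contact_force: [0.3, -0.7, -0.1]
([-0.7, 0.1, -0.3], [-0.0, -0.0, -0.0])
```

```bash
python3 -m crank '[{"offset":[0,0,0],"twist":[0,0,0]},{"offset":[0,0,0],"twist":[0,0,0]},{"offset":[0,0,0],"twist":[0,0,0]},{"offset":[0,0,0],"twist":[0,0,0]},{"offset":[0,0,0],"twist":[0,0,0]},{"offset":[0,0,0],"twist":[0,0,0]}]' 0 25; python3 -m crank '[{"offset":[0,0,-0.01],"twist":[0,0,0]},{"offset":[0,0,-0.05],"twist":[0,0,0]},{"offset":[0,0,-0.1],"twist":[0,0,0]},{"offset":[0,0,-0.135],"twist":[0,0,0]},{"offset":[0,0,-0.135],"twist":[0,0,0]},{"offset":[0,0,-0.135],"twist":[0,0,0]}]'; python3 g.py .429 -.315 .12 75
```

```text
t: 22.28
tool_pos: [0.6516, -0.2545, -0.0137]
tool_rot: [2.492, 1.911, 0.0]
contact_force: [0.3, 0.8, 3.7]
opening: 0.0388
grip_force: 25.5
t: 23.02
tool_pos: [0.6504, -0.2539, 0.1194]
tool_rot: [-2.491, -1.91, 0.002]
contact_force: [-0.1, 1.1, -1.0]
opening: 0.0387
grip_force: 25.4
([-116.4, -197.9, -0.2], [-0.1, -0.0, -0.0])
```

```bash
python3 -m crank '[{"offset":[-0.040,-0.068,0],"twist":[0,0,0]},{"offset":[-0.075,-0.13,0],"twist":[0,0,0]},{"offset":[-0.116,-0.198,0],"twist":[0,0,0]},{"offset":[-0.116,-0.198,0],"twist":[0,0,0]},{"offset":[-0.116,-0.198,0.01],"twist":[0,0,0]},{"offset":[-0.116,-0.198,0.015],"twist":[0,0,0]},{"offset":[-0.116,-0.198,0.015],"twist":[0,0,0]}]'; cat > ring.py <<'E'
from h import *
o=get_obs();t=np.array(o["tool_pos"]);im=get_image("side").astype(int)
M=(im[:,:,0]>50)&(im[:,:,0]>2.2*im[:,:,1:].max(2))
u0=proj("side",[.429,-.315,.12])[0].astype(int)-30
k=M[u0[1]:u0[1]+60,u0[0]:u0[0]+60];r,c=np.where(k);print("px",k.sum(),"cols",c.min()+u0[0],c.max()+u0[0],"rows",r.min()+u0[1],r.max()+u0[1])
zb=t[2]+.0137
P=proj("side",cyl(t[0],t[1],.02,zb,zb+.03));print("expected cols",P[:,0].min().round(1),P[:,0].max().round(1),"rows",P[:,1].min().round(1),P[:,1].max().round(1),"tool",t.round(4),"force",np.round(o["contact_force"],1))
a=cv2.resize(im[u0[1]:u0[1]+60,u0[0]:u0[0]+60,::-1].astype(np.uint8),(600,600),interpolation=cv2.INTER_CUBIC);cv2.imwrite("pics/last.png",a)
E
python3 ring.py; python3 pk.py|tail -1
```

```text
t: 23.9
tool_pos: [0.4301, -0.314, 0.1043]
tool_rot: [-2.49, -1.911, 0.0]
contact_force: [0.5, 0.6, 0.4]
opening: 0.039
grip_force: 25.6
px 182 cols 436 451 rows 115 132
expected cols 434.6 453.8 rows 114.0 133.0 tool [ 0.4301 -0.314   0.1043] force [0.5 0.6 0.4]
D [('top', [-159, -156, -153, -150, -147, -144, -141, -138, -135, -132, -129, -126, -123, -120, -117, -114, -111, -108, -105, -102, -99, -96, -93, -90, 72, 75, 78]), ('side', [69, 72, 75, 78, 81])]
```

```bash
python3 -m crank '[{"offset":[-0.001,-0.001,0.01],"twist":[0,0,0]},{"offset":[-0.001,-0.001,0.02],"twist":[0,0,0]},{"offset":[-0.001,-0.001,0.023],"twist":[0,0,0]},{"offset":[-0.001,-0.001,0.023],"twist":[0,0,0]}]' | grep -E "pos|cont"; python3 g.py .429 -.315 .07 75; python3 ring.py
```

```text
tool_pos: [0.4284, -0.3155, 0.0823]
contact_force: [0.3, -0.4, -0.4]
([0.6, 0.4, 12.3], [-0.0, -0.0, -0.0])
px 182 cols 436 450 rows 124 140
expected cols 434.0 452.9 rows 122.1 141.0 tool [ 0.4284 -0.3155  0.0823] force [ 0.3 -0.4 -0.4]
```

Aligned; lowering in small steps.

```bash
for i in 1 2 3 4; do python3 -m crank '[{"offset":[0,0,0.003],"twist":[0,0,0]},{"offset":[0,0,0.006],"twist":[0,0,0]}]' | grep -E "pos|cont"; done
```

```text
tool_pos: [0.4289, -0.3159, 0.077]
contact_force: [0.9, 0.3, 0.1]
tool_pos: [0.4287, -0.3157, 0.0707]
contact_force: [-0.2, -0.3, -0.4]
tool_pos: [0.4287, -0.3157, 0.0647]
contact_force: [-0.1, -1.0, -0.7]
tool_pos: [0.4287, -0.3157, 0.0587]
contact_force: [-0.4, -0.8, -0.9]
```

```bash
python3 -m crank '[{"offset":[0,0,0.005],"twist":[0,0,0]},{"offset":[0,0,0.010],"twist":[0,0,0]},{"offset":[0,0,0.015],"twist":[0,0,0]},{"offset":[0,0,0.020],"twist":[0,0,0]}]' | grep -E "pos|cont"; for i in 1 2 ; do python3 -m crank '[{"offset":[0,0,0.002],"twist":[0,0,0]},{"offset":[0,0,0.004],"twist":[0,0,0]}]' | grep -E "pos|cont"; done; python3 ring.py
```

```text
tool_pos: [0.4287, -0.3157, 0.0385]
contact_force: [-0.7, -0.6, -0.3]
tool_pos: [0.4288, -0.3158, 0.0348]
contact_force: [-0.7, 0.3, -1.7]
tool_pos: [0.4288, -0.3158, 0.0309]
contact_force: [0.3, 0.6, 0.5]
px 127 cols 433 446 rows 142 157
expected cols 430.7 449.0 rows 140.5 159.1 tool [ 0.4288 -0.3158  0.0309] force [0.3 0.6 0.5]
```

```bash
python3 -m crank '[{"offset":[0,0,0.001],"twist":[0,0,0]},{"offset":[0,0,0.001],"twist":[0,0,0]},{"offset":[0,0,0],"twist":[0,0,0]},{"offset":[0,0,0],"twist":[0,0,0]}]' 0.7 20; python3 -m crank '[{"offset":[0,0,-0.02],"twist":[0,0,0]},{"offset":[0,0,-0.05],"twist":[0,0,0]},{"offset":[0,0,-0.1],"twist":[0,0,0]},{"offset":[0,0,-0.15],"twist":[0,0,0]},{"offset":[-0.1,-0.05,-0.15],"twist":[0,0,0]},{"offset":[-0.15,-0.05,-0.15],"twist":[0,0,0]},{"offset":[-0.15,-0.05,-0.15],"twist":[0,0,0]},{"offset":[-0.15,-0.05,-0.15],"twist":[0,0,0]}]'; python3 - <<'E'
from h import *
for n in CAL:
    im=get_image(n).astype(int);M=(im[:,:,0]>50)&(im[:,:,0]>2.2*im[:,:,1:].max(2))
    u0=proj(n,[.429,-.315,.059])[0].astype(int)-20;k=M[u0[1]:u0[1]+40,u0[0]:u0[0]+40];r,c=np.where(k)
    for z in(.044,.05):
        P=proj(n,cyl(.429,-.315,.02,z,z+.03));print(n,z,"exp",P.min(0).round(1),P.max(0).round(1))
    if len(r):print("got",c.min()+u0[0],r.min()+u0[1],c.max()+u0[0],r.max()+u0[1],k.sum())
E
python3 pk.py
```

```text
t: 27.15
tool_pos: [0.4289, -0.3159, 0.0312]
tool_rot: [2.492, 1.912, 0.0]
contact_force: [-0.1, -0.7, 0.6]
opening: 0.0596
grip_force: 0.0
t: 28.15
tool_pos: [0.3402, -0.4493, 0.1809]
tool_rot: [-2.496, -1.907, 0.0]
contact_force: [-0.3, -0.6, 0.7]
opening: 0.06
grip_force: 0.0
top 0.044 exp [451.4 240. ] [471.9 257.2]
top 0.05 exp [452.2 239.8] [472.8 257.1]
got 453 241 470 255 129
side 0.044 exp [430.5 140.8] [448.7 159.4]
side 0.05 exp [430.8 138.7] [449.2 157.3]
got 433 142 448 158 158
A [('top', [-147, -144, -141]), ('side', [-156, -153, -150, -147, -144, -141, -138])]
B [('top', [0, 3, 6]), ('side', [-3, 0, 3, 6, 9, 12, 15])]
C [('top', [159, 162, 165]), ('side', [156, 159, 162, 165, 168, 171])]
D [('top', [69, 72, 75, 78]), ('side', [72, 75, 78, 81])]
```

The ring's extents in both pictures match the home position, all four heads are turned, and the arm is clear.

```bash
python3 -c "
from station import *
print(finish_job())"
```

```text
the job is handed in; nothing more can be done
None
```

I handed the job in at about 28 s: all four heads are turned by more than 40°, and the red ring sits fully home on the post of the head that drags (about 9 N), the one nearest (0.43, -0.315) m; I saw no pass/fail verdict, and the highest wrist force I read while pushing was about 21 N.

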